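# Seat a foot plate in the corner jig and hold it against both fences

## Task

Pick up the loose steel foot plate and lay it flat on the bed of the blue corner jig, a long edge towards the long fence and a short edge towards the short fence. Press it into the corner so that it touches both fences at once, square and fully home, and finish while still holding it pressed there with the fingers, with steady hand pressure (roughly 5 to 15 N on each fence, not a shove). Leave the tins, thread bobbins, pincers and hammer where they are.

Things in the scene. Friction and masses are not known exactly. Their poses are not given: they have to be found in the camera images.
- foot_plate: loose grey steel plate, 0.4 to 0.65 kg: base 130 (x) x 84 (y) x 7 mm with two upright cheeks, each 8 mm thick (x 20 to 28 and -28 to -20), 62 mm long in y, 7 to 33 mm high; 56 mm over both along x, 40 mm gap between. Origin: centre of the underside, z up. Starts flat on the table, yaw within 1.5 rad of zero. Either end may go to the short fence.
- jig: blue jig fixed to the table; dark steel bed, top 12 mm above the table, 172 (x) x 126 (y) mm; origin in the middle of the bed at table height. Two aluminium fences on its edges, 16 mm wide, 12 mm above the bed (24 above the table); open at -x and -y. Yaw within 0.4 rad of zero. Jig and foot plate lie one to the robot's right, one to its left, either way round.
- side_fence: the long fence, 160 mm long, along the jig's +y edge; its inner face is the plane y = +63 mm of the jig's frame. Origin: centre of its underside (bed height), 8 mm behind the inner face. x runs along it, as in the jig.
- end_fence: the short fence, 114 mm long, across the jig's +x end; its inner face is the plane x = +86 mm of the jig's frame. Origin: centre of its underside (bed height), 8 mm behind the inner face. The fences leave a small relief gap at the corner. Bed and fences are waxed and slippery (friction about 0.2).
- seat (a point): point on the bed (12 mm above the table) where the centre of the foot plate's underside is when the plate is fully home against both fences: jig frame x = 21, y = 21 mm. Its axes are the jig's axes.
- glue_tin: bystander: round tin, 74 mm across, 72 mm high; origin under its centre
- tack_tin: bystander: open low tin, 61 mm across, 22 mm high; origin under its centre
- thread_1: bystander: black thread bobbin, 38 mm across, 50 mm high; origin under its centre
- thread_2: bystander: white thread bobbin with blue ends, 38 mm across, 50 mm high; origin under its centre
- pincers: bystander: pincers with red grips lying flat, about 194 mm long, 17 mm high; origin under their centre
- hammer: bystander: hammer with wooden handle lying flat, about 233 mm long, 30 mm high; origin under its centre

How it is judged (in metres and radians):
At the end, for the whole second after the job is handed in: Foot plate flat on the jig's bed (within 3 mm, tilt under 0.04 rad), square to the fences within 0.04 rad, centre within 4 mm of the seat point, at rest; it presses on each fence with 1.5 to 40 N, and the fingers press on it (over 1.5 N) through the last second (contact force between foot_plate and side_fence between 1.5 and 40 N and contact force between foot_plate and end_fence between 1.5 and 40 N and contact force between the fingers and foot_plate above 1.5 N and angle between the x axis of foot_plate and the x axis of seat, either way round below 0.04 rad and angle between foot_plate's own z axis and vertical below 0.04 rad and horizontal distance between foot_plate and seat below 0.004 m and z of foot_plate in the frame of seat between -0.003 and 0.003 m and linear speed of foot_plate below 0.02 m/s); the arm keeps its last pose, push and grip.
It fails at once if a bystander (tin, bobbin, pincers or hammer) was moved more than 3 cm (distance of any of glue_tin, tack_tin, thread_1, thread_2, pincers, hammer from where it was at the start of the episode above 0.03 m).
It also fails if it takes over 59 s, if anything falls off the work surface, if the arm or the gripper's body presses on something with over 40 N, if the wrist force passes 120 N, or if a joint passes its speed limit or range.

## Robot

A 6-joint arm with a two-finger parallel gripper is mounted at the origin on the work surface; the furniture and walls round the work are solid. World frame = base frame: x ahead of the robot, y to its left, z up, the work surface at z = 0. Lengths are in m, angles in degrees, forces in N, time in s.
With the tool pointing down it reaches from about 0.3 to 0.75 m from the base axis. Payload 8.5 kg.
Tool frame: the origin (TCP) lies midway between the tips of the shut fingers; the grasp point (between the pads) lies 19 mm behind it; z points along the fingers, y is the line along which they close (so a half turn about z gives the same grasp; the last joint's range is limited). The gripper opens to 85 mm and grips with 20 to 120 N. Pads are 22 mm wide; open, the fingers measure 114 mm over their backs; the gripper's body (76 mm by 85 mm) begins 54 mm behind the grasp point. The pads swing forward as they close: fully open they stand 13 mm farther back than shut.
Start: joints at [-12.336, 21.807, 74.336, -0, 83.858, -12.336], TCP at [0.55, 0, 0.231] pointing down, gripper open.
Joint ranges: [-178.18, 178.18], [-50.72, 133.34], [12.68, 142.11], [-81.47, 261.47], [9.98, 163.14], [-165.26, 165.26]. Speed limits (degrees/s): [136.94, 136.94, 180, 180, 180, 180].

## Interface

Orientations are given as a 3x3 rotation matrix whose columns are the frame's x, y, z axes.
In Python, from rig import monitor, optics, close_job, models gives the robot as it stands.
- The arm moves only by the tool step_arm, never from a script. Its arguments are lists of equal length, an entry for each row: "fingers": the closure, from -1 (fully open) to 1 (shut); "travel": the shift along the tool's x, y, z scaled (see below), a list of three; "twist": the turn about the tool's z scaled (see below). In form: {"fingers": [fingers, ...], "travel": [[tx, ty, tz], ...], "twist": [twist, ...]}. A call has 1 to 10 rows; each row shifts and turns the commanded pose from where the row before left it, along the tool's axes as they then stand; what a row does not reach is not made up. The controller multiplies each number of a shift by 100 mm and each number of a turn by pi rad. A row lasts 1/8 s, in which the tool goes at most 62.5 mm and 10.7 degrees, less where a joint would pass 70% of its speed; a pose out of reach is approached as far as the arm can. A call with a number of a shift or a turn outside -1 to 1 is refused whole. A call with a gripper value outside its range is refused whole. The fingers move at their own pace and stop on an object; "force" is the grip in N (left out, the last holds). Time passes only in rows, so rows that do not move let the fingers close. It gives the time, the measured TCP pose, the force, the opening and the grip force at its end, in the units of the state.
- monitor.observe(): the state, without advancing time (a new reading comes with each control period).
- optics.get_image(name): name is "scene" or "side" or "wrist"; returns (picture, depth): 420x560x3 uint8, blue, green, red; 420x560 float32, m along the optical axis (not along the pixel's ray), 0 where there is no reading.
- optics.get_calibration(name): a dict with "vertical_fov" (degrees; the focal length in pixels is half the picture's height over the tangent of half this angle, whatever the lens; pixels are square), "cx", "cy" (the principal point, pixels), "distortion" ([k1, k2, p1, p2, k3] as OpenCV has them; the pictures are not rectified), "world_from_camera" (4x4, takes a point from camera to world coordinates). Camera axes: x right, y up, looking along -z (the intrinsics and any distortion apply to the point x, -y, -z); pixel columns grow to the right and rows downward; lengths in m; the calibration is good to about 2 mm. A picture is of the moment at which its call begins: read the wrist's pose just before it. get_calibration takes no time and is no camera call; for the wrist camera it gives the pose at the moment of the call.
- close_job(): hands the job in; it is judged then, once.
Trained networks look in the newest picture that a camera, given by its name, has taken for a name from the list of things; names that differ only in an ending like _2 or _b are one class to them, and where a whole thing is asked for, a point or a joint stands for the part that bears it (a point fixed in the world has none). Each returns a list of dicts, best first, with "confidence" (0 to 1); they miss things now and then, are a little off and sometimes report something else, mostly with a low value. They report only what shows in the picture. A call takes as long as a camera call.
- models.trace(camera, query): "mask" (420x560 bool, what is visible of it) and "point" ([column, row] in pixels, amid what is visible of it).
- models.landmark_of(camera, query): "point" ([column, row] in pixels: a listed point, or the origin of a listed thing).
The state is a dict: "time_s": time; "q": joint angles; "qvel": joint speeds; "joint_efforts": joint torques, N m; "position": TCP position; "tool_rot": TCP orientation; "ft_force": force on the tool from outside, world axes, zero at the start; "wrist_torque": the same for the moment, N m; "grip_width": finger opening in m; "gripper_force": force on a finger pad.
Only numpy, scipy, OpenCV 4.12 (cv2) and the standard library are available. Lean on these libraries where they do the work, as an engineer would, in place of code of your own. Each camera call takes 0.05 s, during which the arm holds its last target. There are 200 camera calls.

## Working session

There is one attempt and no reset: what is moved stays moved. The work goes in short steps, Python scripts to look and compute and a tool call to move; the robot and the scene stay as the last step left them, time stands still between calls to the robot, and variables do not carry over. Pictures are saved under pics/ and viewed, at most 10 in all, crops included, and the job is handed in when it is done.

Besides the shell and the picture viewer there is one more tool, called after "Request:" by a JSON object that holds its "op" and its "data", one argument or row to a line. step_arm: Moves the arm, as the interface text tells. Its arguments: {"type":"object","properties":{"fingers":{"type":"array","items":{"type":"number"}},"travel":{"type":"array","items":{"type":"array","items":{"type":"number"}}},"twist":{"type":"array","items":{"type":"number"}},"force":{"type":"number"}},"required":["fingers","travel","twist"]}

```bash
mkdir -p pics
cat > h.py <<'E'
import numpy as np, cv2
from rig import monitor, optics, close_job, models
def K(c):
    f=210/np.tan(np.radians(c["vertical_fov"])/2)
    return np.array([[f,0,c["cx"]],[0,f,c["cy"]],[0,0,1]])
def cloud(cal,d,m):
    v,u=np.nonzero(m&(d>0)); z=d[v,u]
    p=cv2.undistortPoints(np.stack([u,v],1).astype(np.float64).reshape(-1,1,2),K(cal),np.array(cal["distortion"])).reshape(-1,2)
    P=np.stack([p[:,0]*z,-p[:,1]*z,-z,np.ones(len(z))],1)
    return (P@np.array(cal["world_from_camera"]).T)[:,:3]
def proj(cal,P):
    P=np.c_[np.atleast_2d(P),np.ones(len(np.atleast_2d(P)))]@np.linalg.inv(np.array(cal["world_from_camera"])).T
    q=P[:,:3]*[1,-1,-1]
    return cv2.projectPoints(q.reshape(-1,1,3),np.zeros(3),np.zeros(3),K(cal),np.array(cal["distortion"]))[0].reshape(-1,2)
E
python3 - <<'E'
from h import *
for n in ["scene","side"]:
    im,d=optics.get_image(n); c=optics.get_calibration(n); cv2.imwrite(f"pics/{n}.png",im)
    print(n,np.round(np.array(c["world_from_camera"])[:3],3).tolist())
    for q in ["foot_plate","jig","side_fence","end_fence","glue_tin","tack_tin","thread_1","thread_2","pincers","hammer"]:
        for r in models.trace(n,q)[:2]:
            P=cloud(c,d,r["mask"])
            if len(P)<20: continue
            z=P[:,2]; rect=cv2.minAreaRect(P[z>-.01][:,:2].astype(np.float32)) if (z>-.01).sum()>5 else None
            print(q,round(r["confidence"],2),np.round(r["point"]),len(P),np.round(np.median(P,0),3),np.round(np.percentile(z,[2,98]),3),[np.round(x,3).tolist() for x in rect] if rect else "")
    
print(monitor.observe()["time_s"])
E
```

```text
scene [[0.715, 0.312, -0.626, -0.283], [-0.699, 0.292, -0.653, -0.953], [-0.021, 0.904, 0.427, 0.592]]
foot_plate 0.71 [269. 237.] 860 [ 0.452 -0.131  0.009] [0.003 0.034] [[0.47, -0.117], [0.136, 0.085], 36.428]
jig 0.84 [197. 209.] 1827 [0.442 0.152 0.012] [0.002 0.025] [[0.449, 0.178], [0.199, 0.198], 5.303]
jig 0.55 [348. 263.] 864 [ 0.482 -0.362  0.014] [0.002 0.018] [[0.474, -0.354], [0.075, 0.194], 8.693]
side_fence 0.57 [179. 202.] 317 [0.421 0.214 0.02 ] [-0.     0.026] [[0.436, 0.243], [0.186, 0.074], 6.333]
end_fence 0.75 [224. 195.] 160 [0.534 0.149 0.022] [0.014 0.026] [[0.537, 0.155], [0.019, 0.117], 6.478]
glue_tin 0.63 [351. 208.] 752 [ 0.674 -0.22   0.047] [0.003 0.072] [[0.713, -0.192], [0.123, 0.069], 38.777]
tack_tin 0.82 [374. 226.] 241 [ 0.708 -0.284  0.012] [0.002 0.022] [[0.697, -0.286], [0.068, 0.051], 10.321]
thread_1 0.87 [386. 236.] 299 [ 0.629 -0.369  0.034] [0.005 0.053] [[0.638, -0.365], [0.032, 0.036], 88.27]
thread_1 0.73 [397. 228.] 207 [ 0.685 -0.36   0.044] [0.005 0.052] [[0.695, -0.347], [0.107, 0.034], 30.705]
thread_2 0.87 [386. 236.] 299 [ 0.62
[... 1505 characters left out ...]
 [0.001 0.052] [[0.692, -0.351], [0.04, 0.035], 45.804]
thread_1 0.84 [342. 279.] 392 [ 0.635 -0.371  0.04 ] [0.002 0.052] [[0.64, -0.363], [0.036, 0.038], 25.843]
thread_2 0.97 [365. 270.] 388 [ 0.687 -0.36   0.039] [0.001 0.052] [[0.692, -0.351], [0.04, 0.035], 45.804]
thread_2 0.84 [342. 279.] 392 [ 0.635 -0.371  0.04 ] [0.002 0.052] [[0.64, -0.363], [0.036, 0.038], 25.843]
pincers 0.65 [276. 298.] 907 [ 0.488 -0.363  0.014] [0.    0.018] [[0.488, -0.346], [0.077, 0.2], 1.018]
hammer 0.83 [314. 198.] 475 [ 0.703 -0.037  0.023] [0.003 0.029] [[0.685, 0.046], [0.095, 0.24], 3.306]
hammer 0.57 [246. 237.] 1180 [ 0.466 -0.128  0.008] [0.001 0.034] [[0.469, -0.111], [0.142, 0.099], 35.845]
1.1
```

Run:
```python
from h import *
s=monitor.observe(); print(np.round(s["tool_rot"],3).tolist(),s["position"],s["ft_force"],s["grip_width"])
a=cv2.imread("pics/scene.png")[130:330,100:460]; cv2.imwrite("pics/a.png",cv2.resize(a,None,fx=2.2,fy=2.2))
c=optics.get_calibration("wrist"); print(np.round(c["world_from_camera"],3).tolist(), c["vertical_fov"])
```

```text
[[-0.0, 1.0, -0.0], [1.0, 0.0, -0.0], [-0.0, -0.0, -1.0]] [5.49978693e-01 2.74592442e-05 2.31318477e-01] [ 0.70326409 -0.36440311 -0.16968547] 0.08511621070630343
[[1.0, 0.0, -0.0, 0.551], [-0.0, 0.954, 0.299, 0.076], [0.0, -0.299, 0.954, 0.374], [0.0, 0.0, 0.0, 1.0]] 68.40228331318691
```

View pics/a.png

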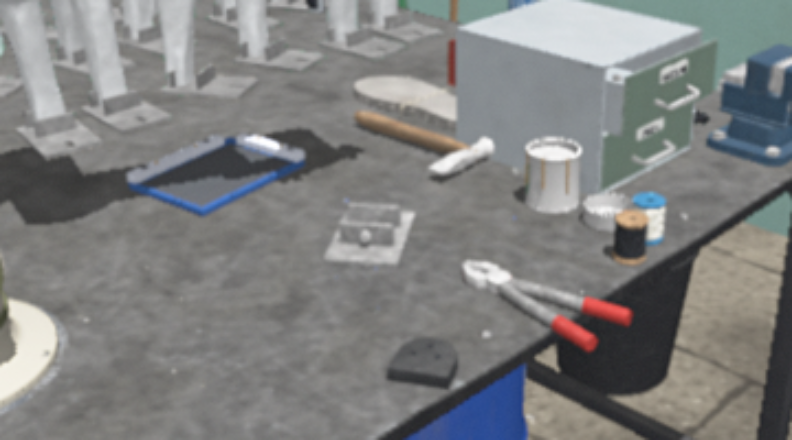

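Request:
{"op": "step_arm", "data": {
  "fingers": [-1,-1,-1,-1,-1,-1],
  "travel": [
    [0.5,-0.25,0],
    [0.5,-0.25,0],
    [0.5,-0.25,0],
    [0.5,-0.25,0],
    [0,0,0],
    [0,0,0]
  ],
  "twist": [0,0,0,0,0,0]
}}

```text
time_s: 1.85
position: [0.4502, 0.1998, 0.2314]
tool_rot: [[-0.0, 1.0, 0.0], [1.0, 0.0, -0.0], [-0.0, 0.0, -1.0]]
ft_force: [0.3, -0.3, -0.2]
grip_width: 0.0855
gripper_force: 0.0
```

Run:
```python
from h import *
c=optics.get_calibration("wrist"); im,d=optics.get_image("wrist"); cv2.imwrite("pics/wj.png",im); np.savez("wj.npz",d=d,im=im,c=c)
print(monitor.observe()["position"])
for q in ["jig","side_fence","end_fence"]:
    for r in models.trace("wrist",q)[:2]:
        P=cloud(c,d,r["mask"])
        z=P[:,2]; print(q,round(r["confidence"],2),np.round(r["point"]),len(P),np.round(np.percentile(z,[2,50,98]),4),cv2.minAreaRect(P[:,:2].astype(np.float32)))
for r in models.landmark_of("wrist","seat")[:2]: print(r)
P=cloud(c,d,np.ones_like(d,bool)); print(np.histogram(P[:,2],np.arange(-.01,.04,.002)))
```

```text
[0.45045199 0.19936378 0.23130801]
jig 0.6 [284. 213.] 16926 [0.0102 0.0123 0.025 ] ((0.45125457644462585, 0.15581616759300232), (0.20230066776275635, 0.1512419879436493), 7.995144367218018)
side_fence 0.6 [263. 170.] 2036 [0.0175 0.0239 0.0255] ((0.4291156530380249, 0.2191348522901535), (0.1589893400669098, 0.018465809524059296), 7.927827835083008)
side_fence 0.37 [354. 219.] 1258 [0.0175 0.024  0.0257] ((0.5381727814674377, 0.15789958834648132), (0.016437843441963196, 0.1138462945818901), 8.061841011047363)
end_fence 0.58 [357. 220.] 1314 [0.0149 0.024  0.0256] ((0.5406515598297119, 0.1582350879907608), (0.02182120457291603, 0.11388338357210159), 7.572673320770264)
end_fence 0.46 [266. 171.] 2167 [0.0114 0.0239 0.0255] ((0.42522865533828735, 0.217841237783432), (0.16704590618610382, 0.01995604671537876), 7.927827835083008)
{'point': [451.4, 294.3], 'confidence': 0.52}
(array([    0,     0,     0,   630, 69468, 78775,  2053,   799,  2289,
        1296,  7206,  8262,  1398,  4028,   844,   509,  2073,  2240,
         451,   185,   122,   127,   119,   109]), array([-0.01 , -0.008, -0.006, -0.004, -0.002,  0.   ,  0.002,  0.004,
        0.006,  0.008,  0.01 ,  0.012,  0.014,  0.016,  0.018,  0.02 ,
        0.022,  0.024,  0.026,  0.028,  0.03 ,  0.032,  0.034,  0.036,
        0.038]))
```

View pics/wj.png

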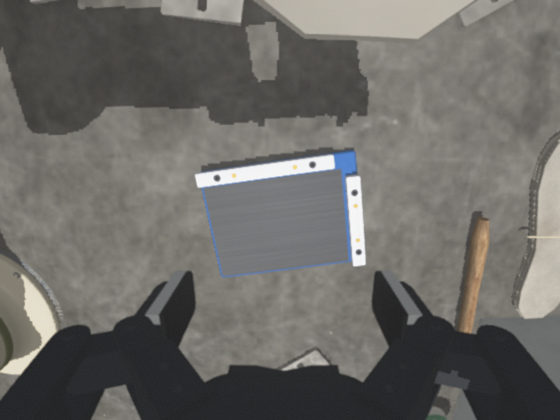

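Request:
{"op": "step_arm", "data": {
  "fingers": [-1,-1,-1,-1,-1,-1,-1],
  "travel": [
    [-0.55,0.04,0],
    [-0.55,0.04,0],
    [-0.55,0.04,0],
    [-0.55,0.04,0],
    [-0.55,0,0],
    [0,0,0],
    [0,0,0]
  ],
  "twist": [0,0,0,0,0,0,0]
}}

```text
time_s: 2.98
position: [0.4659, -0.0751, 0.2312]
tool_rot: [[0.001, 1.0, -0.0], [1.0, -0.001, 0.0], [0.0, -0.0, -1.0]]
ft_force: [-1.4, 1.1, 0.7]
grip_width: 0.0855
gripper_force: 0.0
```

Run:
```python
from h import *
c=optics.get_calibration("wrist"); im,d=optics.get_image("wrist"); cv2.imwrite("pics/wp.png",im); np.savez("wp.npz",d=d,im=im)
print(monitor.observe()["position"])
for r in models.trace("wrist","foot_plate")[:2]:
    P=cloud(c,d,r["mask"]); z=P[:,2]
    print(round(r["confidence"],2),np.round(r["point"]),len(P),np.round(np.percentile(z,[2,50,98]),4))
    for a,b in [(.003,.05),(.004,.011),(.028,.04)]:
        Q=P[(z>a)&(z<b)]
        if len(Q)>10: print(a,len(Q),cv2.minAreaRect(Q[:,:2].astype(np.float32)))
```

```text
[ 0.46587575 -0.07452897  0.23128655]
0.85 [286. 219.] 6372 [0.0054 0.0071 0.0335]
0.003 6349 ((0.472038596868515, -0.11632433533668518), (0.1297588050365448, 0.08420509099960327), 36.22734451293945)
0.004 5381 ((0.47204920649528503, -0.11633843183517456), (0.12975925207138062, 0.08416789770126343), 36.2291259765625)
0.028 662 ((0.4720119535923004, -0.11639322340488434), (0.055600669234991074, 0.062279973179101944), 36.336544036865234)
```

View pics/wp.png

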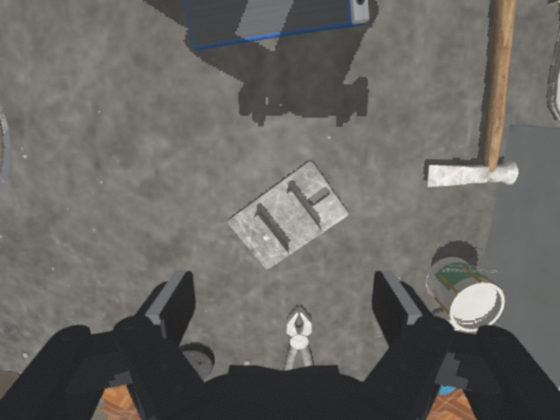

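Request:
{"op": "step_arm", "data": {
  "fingers": [-1,-1,-1,-1,-1,-1,-1,-1,-1,-1],
  "travel": [
    [-0.41,0.06,0],
    [0,0,0],
    [0,0,0],
    [0,0,0],
    [0,0,0.5],
    [0,0,0.5],
    [0,0,0.5],
    [0,0,0.3],
    [0,0,0],
    [0,0,0]
  ],
  "twist": [0,-0.05,-0.05,-0.05,-0.051,0,0,0,0,0]
}}

```text
time_s: 4.32
position: [0.4727, -0.1158, 0.0526]
tool_rot: [[-0.591, 0.807, 0.002], [0.807, 0.591, -0.001], [-0.002, 0.001, -1.0]]
ft_force: [0.3, -0.2, 0.6]
grip_width: 0.0856
gripper_force: 0.0
```

Request:
{"op": "step_arm", "data": {
  "fingers": [-1,-1,-1,0.2,1,1,1,1,1,1],
  "travel": [
    [0,0,0.3],
    [0,0,0.14],
    [0,0,0],
    [0,0,0],
    [0,0,0],
    [0,0,0],
    [0,0,0],
    [0,0,0],
    [0,0,0],
    [0,0,0]
  ],
  "twist": [0,0,0,0,0,0,0,0,0,0],
  "force": 60
}}

```text
time_s: 5.58
position: [0.4722, -0.1163, 0.0085]
tool_rot: [[-0.591, 0.807, 0.001], [0.807, 0.591, -0.001], [-0.002, 0.0, -1.0]]
ft_force: [-3.1, -0.7, 8.8]
grip_width: 0.054
gripper_force: 63.6
```

Request:
{"op": "step_arm", "data": {
  "fingers": [1,1,1,1,1,1,1,1,1,1],
  "travel": [
    [0,0,-0.2],
    [0,0,-0.3],
    [0,0,-0.3],
    [0,0,0],
    [0.4,0.05,0],
    [0.5,0.05,0],
    [0.5,0.05,0],
    [0.5,0.05,0],
    [0.5,0,0],
    [0.38,0,0]
  ],
  "twist": [0,0.04,0.04,0.04,0.037,0,0,0,0,0]
}}

```text
time_s: 6.82
position: [0.4478, 0.1636, 0.0872]
tool_rot: [[-0.139, 0.99, -0.001], [0.99, 0.139, 0.0], [0.0, -0.001, -1.0]]
ft_force: [0.1, 0.2, -5.3]
grip_width: 0.0542
gripper_force: 67.0
```

Request:
{"op": "step_arm", "data": {
  "fingers": [1,1,1,1],
  "travel": [
    [0,0,0],
    [0,0,0],
    [0,0,0],
    [0,0,0]
  ],
  "twist": [0,0,0,0]
}}

```text
time_s: 7.32
position: [0.449, 0.1611, 0.0873]
tool_rot: [[-0.136, 0.991, -0.0], [0.991, 0.136, -0.0], [-0.0, -0.0, -1.0]]
ft_force: [0.6, 0.3, -5.2]
grip_width: 0.0539
gripper_force: 67.0
```

Run:
```python
from h import *
c=optics.get_calibration("wrist"); im,d=optics.get_image("wrist"); cv2.imwrite("pics/wh.png",im)
print(monitor.observe()["position"])
for q in ["foot_plate","side_fence","end_fence"]:
  for r in models.trace("wrist",q)[:2]:
    P=cloud(c,d,r["mask"]); z=P[:,2]
    print(q,round(r["confidence"],2),np.round(r["point"]),len(P),np.round(np.percentile(z,[2,50,98]),4),cv2.minAreaRect(P[:,:2].astype(np.float32)))
```

```text
[0.44895164 0.161152   0.08730781]
foot_plate 0.85 [284. 250.] 30325 [0.0837 0.086  0.1123] ((0.4492420256137848, 0.1260664165019989), (0.1945667564868927, 0.15514492988586426), 7.847599506378174)
side_fence 0.58 [261. 144.] 6090 [0.0172 0.0241 0.0256] ((0.4258464574813843, 0.21889911592006683), (0.1743072271347046, 0.019388146698474884), 8.745845794677734)
end_fence 0.58 [416. 202.] 1101 [0.0148 0.0239 0.0256] ((0.5390977263450623, 0.1602725237607956), (0.05006304755806923, 0.11031822860240936), 26.656766891479492)
```

View pics/wh.png

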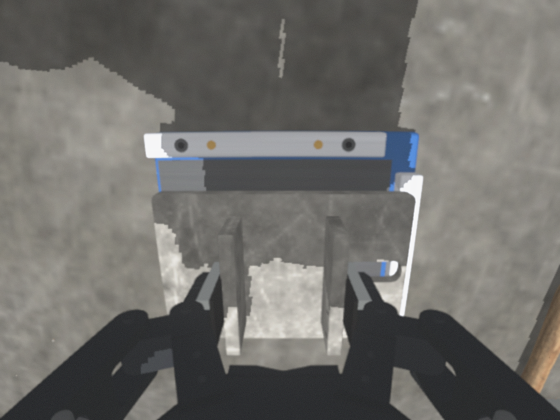

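Request:
{"op": "step_arm", "data": {
  "fingers": [1,1,1,1,1,1],
  "travel": [
    [0,0,0.3],
    [0,0,0.25],
    [0,0,0.08],
    [0,0,0.02],
    [0,0,0],
    [0,0,0]
  ],
  "twist": [0,0,0,0,0,0]
}}

```text
time_s: 8.28
position: [0.4492, 0.1618, 0.023]
tool_rot: [[-0.138, 0.99, 0.001], [0.99, 0.138, 0.0], [-0.0, 0.001, -1.0]]
ft_force: [-0.8, -0.0, -5.6]
grip_width: 0.0536
gripper_force: 66.8
```

Request:
{"op": "step_arm", "data": {
  "fingers": [1,1,1,1,1,1],
  "travel": [
    [0,0,0.02],
    [0,0,0.005],
    [0.03,0.06,0],
    [0.04,0.06,0],
    [0,0,0],
    [0,0,0]
  ],
  "twist": [0,0,0,0,0,0]
}}

```text
time_s: 9.02
position: [0.4605, 0.1707, 0.0206]
tool_rot: [[-0.138, 0.99, 0.002], [0.99, 0.138, 0.001], [0.0, 0.002, -1.0]]
ft_force: [1.2, 2.8, 4.5]
grip_width: 0.0538
gripper_force: 68.4
```

Request:
{"op": "step_arm", "data": {
  "fingers": [1,1,1,1],
  "travel": [
    [0,0,-0.005],
    [0,0.02,0],
    [0,0,0],
    [0,0,0]
  ],
  "twist": [0,0,0,0]
}}

```text
time_s: 9.52
position: [0.4614, 0.1705, 0.0205]
tool_rot: [[-0.138, 0.99, -0.0], [0.99, 0.138, -0.0], [-0.0, -0.0, -1.0]]
ft_force: [-2.5, -0.5, 4.6]
grip_width: 0.0539
gripper_force: 68.4
```

Request:
{"op": "step_arm", "data": {
  "fingers": [1,1,1,1],
  "travel": [
    [0.02,0,0],
    [0,0,0],
    [0,0,0],
    [0,0,0]
  ],
  "twist": [0,0,0,0]
}}

```text
time_s: 10.02
position: [0.4616, 0.1725, 0.0205]
tool_rot: [[-0.138, 0.99, 0.0], [0.99, 0.138, -0.0], [-0.0, 0.0, -1.0]]
ft_force: [-1.1, -2.5, 4.9]
grip_width: 0.0535
gripper_force: 68.4
```

Request:
{"op": "step_arm", "data": {
  "fingers": [1,1,1,1],
  "travel": [
    [0,0.015,0],
    [0,0,0],
    [0,0,0],
    [0,0,0]
  ],
  "twist": [0,0,0,0]
}}

```text
time_s: 10.52
position: [0.4622, 0.1727, 0.0205]
tool_rot: [[-0.138, 0.99, -0.001], [0.99, 0.138, -0.0], [-0.0, -0.001, -1.0]]
ft_force: [-5.1, -3.3, 8.9]
grip_width: 0.0537
gripper_force: 68.7
```

Request:
{"op": "step_arm", "data": {
  "fingers": [1,1,1,1],
  "travel": [
    [0.015,0,0],
    [0,0,0],
    [0,0,0],
    [0,0,0]
  ],
  "twist": [0,0,0,0]
}}

```text
time_s: 11.02
position: [0.4622, 0.1734, 0.0205]
tool_rot: [[-0.138, 0.99, -0.001], [0.99, 0.138, -0.002], [-0.002, -0.001, -1.0]]
ft_force: [-5.1, -9.5, 7.4]
grip_width: 0.0537
gripper_force: 68.8
```

Request:
{"op": "step_arm", "data": {
  "fingers": [1,1,1,1,1,1],
  "travel": [
    [0,0.01,0],
    [0,0,0],
    [0,0,0],
    [0,0,0],
    [0,0,0],
    [0,0,0]
  ],
  "twist": [0,0,0,0,0,0]
}}

```text
time_s: 11.78
position: [0.4622, 0.1734, 0.0205]
tool_rot: [[-0.138, 0.99, -0.003], [0.99, 0.138, -0.002], [-0.002, -0.003, -1.0]]
ft_force: [-10.6, -10.1, 10.8]
grip_width: 0.054
gripper_force: 69.1
```

Run:
```python
from h import *
F=[];T=[]
for i in range(6):
    c=optics.get_calibration("wrist"); im,d=optics.get_image("wrist"); s=monitor.observe(); F.append(s["ft_force"]);T.append(s["wrist_torque"])
cv2.imwrite("pics/we.png",im)
print(np.round(F,1).tolist(),np.round(np.mean(T,0),2),s["position"])
P=cloud(c,d,np.ones_like(d,bool)); a=np.radians(8.0); u=np.array([np.cos(a),np.sin(a)]); v=np.array([-u[1],u[0]])
q=P[:,:2]-[.4622,.1733]; U=q@u; V=q@v; z=P[:,2]
m=(abs(U)<75)&(abs(U)<.12)&(abs(V)<.1)
# plate top band and fence tops
fence=m&(z>.0215)&(z<.027)
pl=m&(z>.016)&(z<.0212)&(abs(U)<.065)&(V<.042)
for n,k in [("side",fence&(V>.035)&(abs(U)<.05)),("end",fence&(U>.058)&(V<.02)),("plate",pl)]:
    print(n,k.sum(),np.round(np.percentile(U[k],[1,5,50,95,99]),4),np.round(np.percentile(V[k],[1,5,50,95,99]),4),np.round(np.percentile(z[k],[5,50,95]),4))
k=pl; A=np.c_[U[k],V[k],np.ones(k.sum())]; print("tilt",np.linalg.lstsq(A,z[k],rcond=None)[0])
```

```text
[[-9.5, -10.3, 12.1], [-10.0, -10.3, 11.7], [-9.8, -11.2, 11.6], [-9.7, -10.7, 11.6], [-9.9, -11.0, 11.4], [-9.4, -11.3, 11.2]] [-1.57  0.76 -0.05] [0.46215206 0.17336836 0.02052561]
side 7540 [-0.0489 -0.0447  0.0003  0.0449  0.049 ] [0.0427 0.0434 0.0509 0.058  0.0584] [0.0229 0.0241 0.0252]
end 2903 [0.0654 0.0659 0.0721 0.08   0.081 ] [-0.0817 -0.0781 -0.0058  0.0176  0.0195] [0.0228 0.0241 0.0251]
plate 23112 [-0.0629 -0.0585 -0.0004  0.0594  0.0639] [-0.0394 -0.0316  0.0159  0.0393  0.0411] [0.0181 0.0191 0.0201]
tilt [-0.00024072  0.0012179   0.01909844]
```

View pics/we.png

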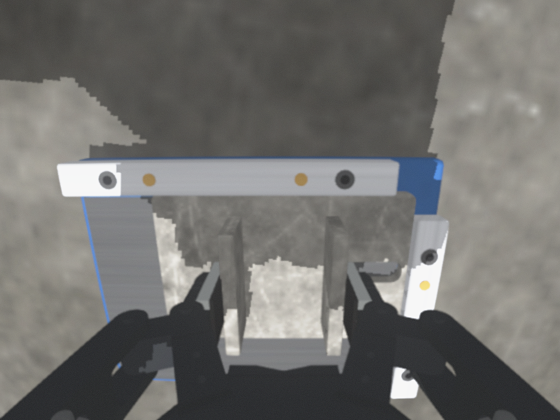

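The picture shows the plate flat in the corner. Its long edge meets the long fence at row 195 and its short edge meets the short fence at column 413. Forces are about 11 N and 9 N on the two fences, and steady.

```bash
python3 -c "
from rig import close_job
print(close_job())"
```

```text
the job is handed in; nothing more can be done
None
```

The foot plate lies flat in the jig corner, touching both fences and still held by the fingers at about 11 N on the short fence and 9 N on the long one; the job is handed in, but no verdict came back.

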